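# Stand the new turbine shaft in the bearing housing

## Task

Take the turbine shaft with the green end out of the slanted rack and put it in the open dark iron bearing housing: enter its tip at a clear tilt (about 20 degrees), then, with the tip in the bore, straighten it upright and lower it until its wheel is seated on the housing's rim, and only then let go. Leave the worn shaft with the red end in the rack.

Things in the scene. Friction and masses are not known exactly. Their poses are not given: they have to be found in the camera images.
- shaft: New turbine shaft, 0.25-0.5 kg. Origin: centre of its lower tip, +z along it to the wheel. Along z in mm: steel shaft 12 diameter, 0-71; cone to 24; journal 24, 83-95; dark wheel 58, its flat underside at 95; hub tapering to 20; GREEN round boss 18 diameter, 119-147: grip there, fingers along -z. Starts in either rack tube, leaning 25 degrees, wheel on the tube's rim.
- worn_shaft: Worn shaft of the same shape, size and origin but with a RED boss, in the rack's other tube, 120 mm away. To be left there.
- rack: Fixed rack: blue base 130 x 200 mm with two grey tubes (50 mm outside, bore 28 mm, 100 mm long), 120 mm apart along its y, leaning 25 degrees to its -x side, roughly towards the robot. Origin: centre of its underside. A shaft must be drawn 95 mm or more along the tube's axis to come free.
- housing: Fixed dark iron upright cylinder, 72 mm diameter (foot 100 mm), 110 mm high. Origin: centre of its underside, +z up. Vertical open bore in its top: 36 mm diameter, 104 mm deep, bright rim at z = 110 mm. A seated shaft's wheel lies on the rim, its tip at z = 15 mm. Stands near a like-shaped bright aluminium housing with an orange cap, not to be used.

How it is judged:
By the outcome, as a careful person would: the job done as asked, in the order asked, and still so for the second after the job is handed in, with the robot touching nothing.
It also fails if it takes over 45 s, if anything falls off the work surface, if the arm or the gripper's body presses on something with over 40 N, if the wrist force passes 120 N, or if a joint passes its speed limit or range.

## Robot

A 6-joint arm with a two-finger parallel gripper is mounted at the origin on the work surface. World frame = base frame: x ahead of the robot, y to its left, z up, the work surface at z = 0. Lengths are in m, angles in rad, forces in N, time in s.
With the tool pointing down it reaches from about 0.35 to 0.925 m from the base axis. Payload 6.4 kg.
Tool frame: the origin (TCP) lies between the finger pads; the fingertips stand 25 mm ahead of it and the grasp point (between the pads) lies 6 mm ahead of it; z points along the fingers, y is the line along which they close (so a half turn about z gives the same grasp; the last joint's range is limited). The gripper opens to 94 mm and grips with 3 to 60 N. Pads are 16 mm wide; open, the fingers measure 119 mm over their backs; the gripper's body (75 mm by 177 mm) begins 78 mm behind the grasp point.
Start: joints at [0.933, 0.245, 1.558, -0, 1.339, -0.174], TCP at [0.291, 0.581, 0.203] pointing down, gripper open.
Joint ranges: [-3.13, 3.13], [-1.02, 2.26], [0.13, 2.54], [-0.95, 4.09], [0.21, 2.88], [-2.74, 2.74]. Speed limits (rad/s): [2.57, 2.57, 3.14, 3.14, 3.14, 3.14].

## Interface

Orientations are given as [roll, pitch, yaw] about the fixed x, y, z axes, in that order (R = Rz(yaw) Ry(pitch) Rx(roll)).
In Python, from station import bot, eyes gives the robot as it stands (bot), with the cameras (eyes).
- The arm moves only by the tool shift_gripper, called after "Request:" by a JSON object that holds its "op" and its "data". Schema: {"type":"object","properties":{"moves":{"type":"string"},"grip_n":{"type":"number"},"only":{"type":"string"},"quiet":{"type":"boolean"},"lines":{"type":"string"}},"required":["moves"],"additionalProperties":false}. moves is a string of 1 to 20 rows, parted by a bar, with the numbers parted by spaces; each row has 7 numbers: a rotation vector rx, ry, rz in shares of 4 rad (1.0 is 4 rad), then dx, dy, dz in shares of the most that a row can go, 1 being 50 mm, then the finger opening in m; each row shifts and turns the commanded pose from where the row before left it, along the tool's axes as they then stand; what a row does not reach is not made up. A row lasts 1/10 s, in which the tool goes at most 0.05 m and 0.15 rad, less where a joint would pass 70% of its speed; a pose out of reach is approached as far as the arm can. The fingers move at their own pace and stop on an object; grip_n is the grip in N (left out, the last holds). Time passes only in rows, so rows that do not move let the fingers close. The tool returns the time, the measured TCP pose, the force, the opening and the grip force at its end. only (a regular expression) keeps the lines of the reply that match it, lines (a string "A,B") keeps lines A to B, and quiet returns only ok. Shift and turn numbers lie between -1 and 1, and a call with a number outside is refused. Input that does not fit is refused with a message, and nothing moves.
- bot.get_obs(): the state, without advancing time (a new reading comes with each control period).
- eyes.camera(name): name is "side" or "top"; returns the picture (384x512x3 uint8, blue, green, red); there is no depth.
- eyes.calibration(name): a dict with "intrinsics" (3x3 intrinsics, pixels), "k1" (the pictures are not rectified: a ray, as slopes to the right and down, at radius r is drawn at 1 + k1 r^2 times it, then the intrinsics apply), "R" (3x3) and "t" (3): a world point X has camera coordinates R X + t. Camera axes: x right, y down, z forward; pixel columns grow to the right and rows downward; lengths in m; the calibration is good to about 2 mm. A picture is of the moment at which its call begins. calibration takes no time and is no camera call.
- bot.job_done(): hands the job in; it is judged then, once.
The state is a dict: "time": time; "joint_pos": joint angles; "qvel": joint speeds; "joint_torque": joint torques, N m; "eef_pos": TCP position; "tool_rot": TCP orientation; "contact_force": force on the tool from outside, world axes, zero at the start; "wrist_torque": the same for the moment, N m; "gripper_width": finger opening in m; "gripper_force": force on a finger pad.
Only numpy, scipy, OpenCV 4.12 (cv2) and the standard library are available. Lean on these libraries where they do the work, as an engineer would, in place of code of your own. Each camera call takes 0.05 s, during which the arm holds its last target. There are 200 camera calls.

## Working session

There is one attempt and no reset: what is moved stays moved. The work goes in short steps, Python scripts to look and compute and a tool call to move; the robot and the scene stay as the last step left them, time stands still between calls to the robot, and variables do not carry over. Pictures are saved under pics/ and viewed, at most 13 in all, crops included, and the job is handed in when it is done.

```bash
ls; mkdir -p pics
```

Run:
```python
from station import bot, eyes
import cv2,numpy as np
for n in ("top","side"):
    cv2.imwrite(f"pics/{n}0.png",eyes.camera(n))
    c=eyes.calibration(n); print(n,np.round(c["intrinsics"],1).tolist(),c["k1"],np.round(c["R"],3).tolist(),np.round(c["t"],3).tolist(), np.round(-np.array(c["R"]).T@c["t"],3))
print(bot.get_obs())
```

```text
pics
station.py
top [[411.3, 0.0, 248.2], [0.0, 411.3, 189.6], [0.0, 0.0, 1.0]] -0.13156274537210286 [[0.009, -1.0, -0.004], [-0.979, -0.009, -0.203], [0.203, 0.006, -0.979]] [0.006, 0.542, 0.927] [0.342 0.006 1.017]
side [[417.5, 0.0, 254.4], [0.0, 417.5, 184.2], [0.0, 0.0, 1.0]] -0.07442383661274649 [[0.996, -0.088, -0.009], [-0.066, -0.67, -0.739], [0.059, 0.737, -0.673]] [-0.548, 0.062, 1.02] [ 0.489 -0.759  0.727]
{'time': 0.1, 'joint_pos': array([ 9.32913804e-01,  2.45753545e-01,  1.55886705e+00, -1.02350174e-06,
        1.33867749e+00, -1.74075934e-01]), 'qvel': array([ 0.00034843, -0.00165205, -0.00404775,  0.00124548,  0.00011733,
        0.00033565]), 'joint_torque': array([ 3.84077739e-04, -4.16915703e+01, -3.15525162e+01,  6.87242579e-02,
        3.09762522e-02, -5.61610500e-05]), 'eef_pos': array([0.29044074, 0.58090725, 0.20186306]), 'tool_rot': array([-3.13991283e+00, -2.94396113e-04,  2.67778605e+00]), 'contact_force': array([-0.21292093, -0.10573535, -0.76126162]), 'wrist_torque': array([ 0.01135012, -0.04848651, -0.0146683 ]), 'gripper_force': 0.0, 'gripper_width': 0.09403665552392465}
```

View pics/top0.png

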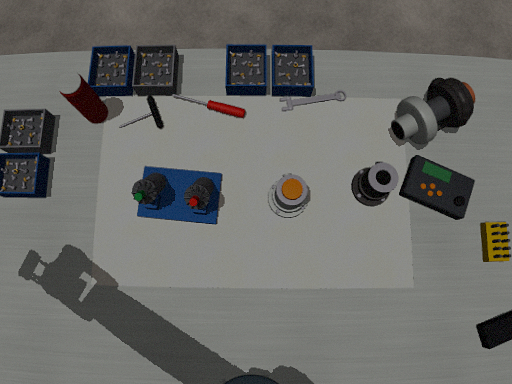

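View pics/side0.png

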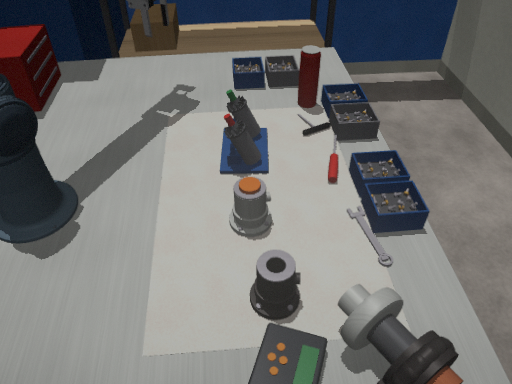

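Run:
```python
import cv2,numpy as np
t=cv2.imread("pics/top0.png");s=cv2.imread("pics/side0.png")
def c(i,u,v):
    o=cv2.resize(i[v:v+75,u:u+100],None,fx=4,fy=4,interpolation=cv2.INTER_CUBIC)
    o=cv2.convertScaleAbs(o,alpha=1.4,beta=20)
    for k in range(0,100,10):
        cv2.line(o,(k*4,0),(k*4,6),(0,255,255),1)
    for k in range(0,75,10): cv2.line(o,(0,k*4),(6,k*4),(0,255,255),1)
    return o
cv2.imwrite("pics/m.png",np.vstack([np.hstack([c(t,130,155),c(t,330,145)]),np.hstack([c(s,205,85),c(s,230,245)])]))
```

```text
(no output)
```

View pics/m.png

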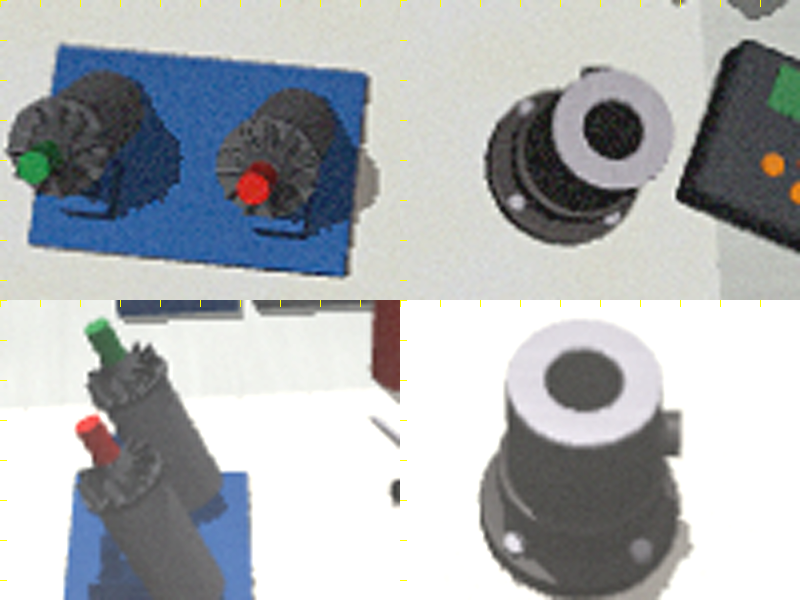

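Create h.py:
```python
from station import bot, eyes
import cv2,numpy as np
from scipy.optimize import least_squares
C={n:eyes.calibration(n) for n in("top","side")}
def proj(n,X):
    c=C[n];p=np.array(c["R"])@X+np.array(c["t"]);s=p[:2]/p[2];s=s*(1+c["k1"]*s@s)
    K=np.array(c["intrinsics"]);return K[:2,:2]@s+K[:2,2]
def tri(a,b):
    r=least_squares(lambda X:np.r_[proj("top",X)-a,proj("side",X)-b],[.5,0,.1]);return r.x,r.fun
def plane(n,uv,z):
    return least_squares(lambda X:proj(n,np.r_[X,z])-uv,[.5,0]).x
```

Run:
```python
from h import *
T=lambda x,y,o:np.array([(x+.5)/4-.5+o[0],(y+.5)/4-.5+o[1]])
a,b,c,d=(130,155),(330,145),(205,85),(230,245)
for nm,p,q in [("green",T(33,165,a),T(95,27,c)),("red",T(253,187,a),T(90,125,c)),("rim",T(213,129,b),T(185,82,d)),("corner-x+y",T(30,245,a),T(-9e9,0,c)),("c+x+y",T(58,45,a),T(247,173,c)),("c-x+y",T(30,245,a),T(78,173,c))]:
    if nm=="corner-x+y":continue
    X,f=tri(p,q);print(nm,X.round(4),f.round(2))
P=[plane("top",T(x,y,a),.012) for x,y in [(58,45),(368,75),(348,275),(30,245)]]
print(np.round(P,4),np.mean(P,0))
for i,j in[(1,0),(2,3)]: e=P[j]-P[i];print(np.linalg.norm(e),np.degrees(np.arctan2(-e[0],e[1])))
for i,j in[(0,3),(1,2)]: e=P[i]-P[j];print(np.linalg.norm(e),np.degrees(np.arctan2(e[1],e[0])))
print(plane("top",T(213,129,b),.11),plane("side",T(185,82,d),.11))
```

```text
green [0.504  0.2484 0.155 ] [ 0.05  0.48  0.58 -0.18]
red [0.4944 0.1287 0.1539] [ 0.    0.03  0.04 -0.01]
rim [ 0.5638 -0.3     0.1051] [ 0.01  0.1   0.08 -0.02]
c+x+y [0.6114 0.2793 0.0061] [ 0.01  0.11  0.13 -0.04]
c-x+y [0.4827 0.2889 0.008 ] [-0.04 -0.35 -0.41  0.12]
[[0.6101 0.2777]
 [0.5917 0.0789]
 [0.4651 0.0884]
 [0.4813 0.2876]] [0.53705619 0.18315594]
0.1997105300902133 -5.276489404634652
0.1999381805813726 -4.657573206497112
0.129169248053093 -4.4012804832302015
0.12701332779437474 -4.288979209822156
[ 0.56283935 -0.29829812] [ 0.56305936 -0.30362824]
```

Add to h.py:
```python
from scipy.spatial.transform import Rotation as Ro
def frame(tilt,yaw):  # tool z fwd/down, shaft leaning 'tilt' to -x' ; y in tilt plane
    t,s=np.radians(tilt),np.radians(yaw)
    h=np.array([np.cos(s),np.sin(s),0]);k=np.array([0,0,1.])
    z=np.sin(t)*h-np.cos(t)*k;y=np.cos(t)*h+np.sin(t)*k
    return np.c_[np.cross(y,z),y,z]
def go(Rt,p):
    o=bot.get_obs();R=Ro.from_euler("xyz",o["tool_rot"]).as_matrix()
    print("t",o["time"],"rot",Ro.from_matrix(R.T@Rt).as_rotvec().round(4),"trans after rot",(Rt.T@(np.array(p)-o["eef_pos"])).round(4),"F",o["contact_force"].round(1))
```

Run:
```python
from h import *
R=frame(25,-4.7);E0=np.array([.504,.248,.157]);go(R,E0-.1*R[:,2]);print(E0-.1*R[:,2])
```

```text
t 0.1 rot [-0.385  -0.2585  1.1694] trans after rot [-0.3143  0.1987  0.0421] F [-0.2 -0.1 -0.8]
[0.46188028 0.25146287 0.24763078]
```

Careful with the scale: shifts go in shares of 50 mm and turns go in shares of 4 rad. That gives: 0.11694 rad / 4 = 0.0292.

Request:
{"op": "shift_gripper", "data": {"moves": "-0.0096 -0.0065 0.0292 0 0 0 0.094 | -0.0096 -0.0065 0.0292 0 0 0 0.094 | -0.0096 -0.0065 0.0292 0 0 0 0.094 | -0.0096 -0.0065 0.0292 0 0 0 0.094 | -0.0096 -0.0065 0.0292 0 0 0 0.094 | -0.0096 -0.0065 0.0292 0 0 0 0.094 | -0.0096 -0.0065 0.0292 0 0 0 0.094 | -0.0096 -0.0065 0.0292 0 0 0 0.094 | -0.0096 -0.0065 0.0292 0 0 0 0.094 | -0.0096 -0.0065 0.0292 0 0 0 0.094"}}

```text
time: 1.1
eef_pos: [0.2905, 0.5809, 0.2023]
tool_rot: [2.703, -0.002, 1.484]
contact_force: [0.0, 0.4, -0.5]
gripper_width: 0.0939
gripper_force: 0.0
```

Request:
{"op": "shift_gripper", "data": {"moves": "0 0 0 -0.628 0.398 0.084 0.094 | 0 0 0 -0.628 0.398 0.084 0.094 | 0 0 0 -0.628 0.398 0.084 0.094 | 0 0 0 -0.628 0.398 0.084 0.094 | 0 0 0 -0.628 0.398 0.084 0.094 | 0 0 0 -0.628 0.398 0.084 0.094 | 0 0 0 -0.628 0.398 0.084 0.094 | 0 0 0 -0.628 0.398 0.084 0.094 | 0 0 0 -0.628 0.398 0.084 0.094 | 0 0 0 -0.628 0.398 0.084 0.094 | 0 0 0 0 0 0 0.094"}}

```text
time: 2.2
eef_pos: [0.464, 0.2489, 0.2492]
tool_rot: [2.703, -0.001, 1.483]
contact_force: [-0.5, 1.0, 0.5]
gripper_width: 0.094
gripper_force: 0.0
```

Run:
```python
from h import *
R=frame(25,-4.7);E0=np.array([.504,.248,.157]);go(R,E0-.1*R[:,2]);
a=eyes.camera("top");b=eyes.camera("side")
c=lambda i,u,v:cv2.resize(i[v:v+150,u:u+100],None,fx=4,fy=4,interpolation=cv2.INTER_CUBIC)
cv2.imwrite("pics/p1.png",np.hstack([c(a,100,100),c(b,190,30)]))
```

```text
t 2.2 rot [ 0.0021  0.0011 -0.0056] trans after rot [ 0.0024 -0.0028  0.0005] F [-0.5  1.   0.5]
```

View pics/p1.png

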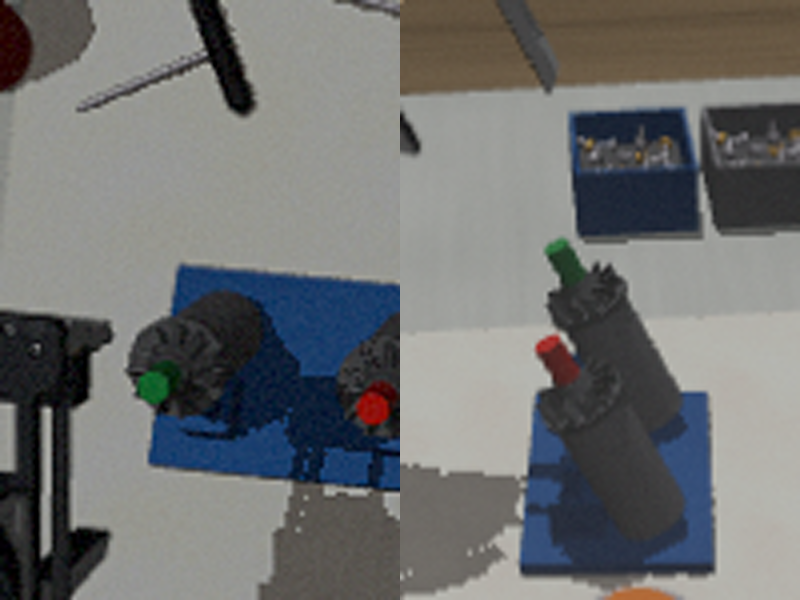

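Run:
```python
from h import *
o=bot.get_obs();R=Ro.from_euler("xyz",o["tool_rot"]).as_matrix();p=o["eef_pos"]
for d in(.025,.1): print(d,proj("top",p+d*R[:,2]),proj("side",p+d*R[:,2]))
for s in(-.047,-.06,.047,.06): q=p+.025*R[:,2]+s*R[:,1];print(s,proj("top",q),proj("side",q))
```

```text
0.025 [126.4524277  205.06696924] [215.73357885  67.49735565]
0.1 [137.77732211 195.83335587] [229.14926177  90.3661086 ]
-0.047 [126.243644   227.56301871] [200.13281378  74.65302862]
-0.06 [126.20430944 233.66517852] [195.88776575  76.60609482]
0.047 [126.77129794 181.91068706] [231.73342838  60.1944389 ]
0.06 [126.88000123 175.39344368] [236.2296837   58.14871453]
```

In the tool's units: 0.02 m is 0.4, 0.01 m is 0.2.

Request:
{"op": "shift_gripper", "data": {"moves": "0 0 0 0 0 0.4 0.094 | 0 0 0 0 0 0.4 0.094 | 0 0 0 0 0 0.2 0.094 | 0 0 0 0 0 0 0.094 | 0 0 0 0 0 0 0.094"}}

```text
time: 2.8
eef_pos: [0.4833, 0.2511, 0.2035]
tool_rot: [2.705, -0.001, 1.49]
contact_force: [0.9, -0.5, -0.5]
gripper_width: 0.094
gripper_force: 0.0
```

Run:
```python
from h import *
R=frame(25,-4.7);E0=np.array([.504,.248,.157]);go(R,E0-.05*R[:,2]);
o=bot.get_obs();R=Ro.from_euler("xyz",o["tool_rot"]).as_matrix();p=o["eef_pos"]
a=eyes.camera("top");b=eyes.camera("side")
for d in(.025,.05): print(d,proj("top",p+d*R[:,2]),proj("side",p+d*R[:,2]))
def dot(i,n,X):
    u,v=proj(n,X);i[int(round(v)),int(round(u))]=(255,0,255)
for s in(-.047,0,.047):
  for i,n in((a,"top"),(b,"side")): dot(i,n,p+.025*R[:,2]+s*R[:,1])
for i,n in((a,"top"),(b,"side")): dot(i,n,p+.05*R[:,2])
c=lambda i,u,v:cv2.resize(i[v:v+100,u:u+80],None,fx=5,fy=5,interpolation=cv2.INTER_NEAREST)
cv2.imwrite("pics/p2.png",np.hstack([c(a,100,150),c(b,195,40)]))
```

```text
t 2.8 rot [ 0.0007 -0.0018  0.0004] trans after rot [-0.0014 -0.0007  0.001 ] F [ 0.9 -0.5 -0.5]
0.025 [133.47523733 198.82597337] [224.65817993  82.52786776]
0.05 [137.05270202 195.91036189] [229.01851657  89.95437325]
```

View pics/p2.png

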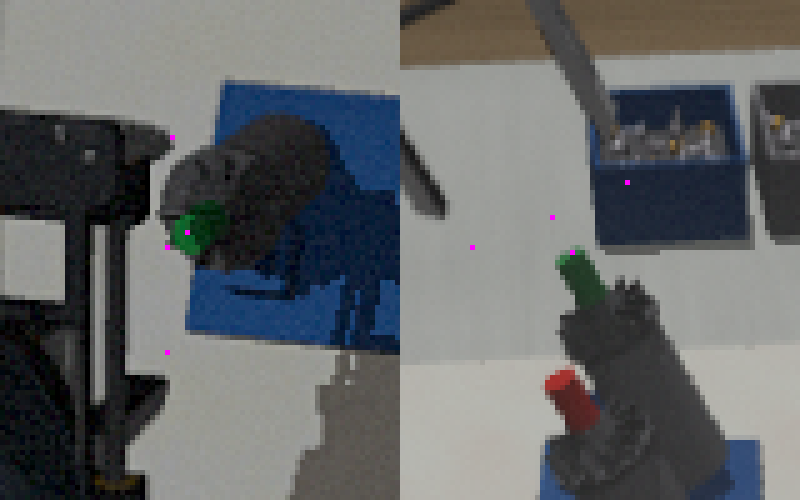

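The pictures show the fingers straddling the green boss's axis (top boss end ≈(138,196), side ≈(229,91)). They line up sideways, but the fingertips appear about 20 mm short along the axis, so I'll go down and look again.

In the tool's units: 0.015 m is 0.3, 0.01 m is 0.2.

Request:
{"op": "shift_gripper", "data": {"moves": "0 0 0 -0.014 -0.006 0.3 0.094 | 0 0 0 -0.014 -0.006 0.3 0.094 | 0 0 0 0 0 0.2 0.094 | 0 0 0 0 0 0.2 0.094 | 0 0 0 0 0 0 0.094 | 0 0 0 0 0 0 0.094"}}

```text
time: 3.5
eef_pos: [0.5041, 0.2475, 0.1581]
tool_rot: [2.704, -0.002, 1.489]
contact_force: [0.2, 0.0, 0.4]
gripper_width: 0.0942
gripper_force: 0.0
```

Run:
```python
from h import *
R=frame(25,-4.7);E0=np.array([.504,.248,.157]);go(R,E0);
o=bot.get_obs();R=Ro.from_euler("xyz",o["tool_rot"]).as_matrix();p=o["eef_pos"]
a=eyes.camera("top");b=eyes.camera("side")
c=lambda i,u,v:cv2.resize(i[v:v+100,u:u+80],None,fx=5,fy=5,interpolation=cv2.INTER_NEAREST)
cv2.imwrite("pics/p3.png",np.hstack([c(a,100,150),c(b,195,60)]))
for s in(-.047,0,.047): q=p+.025*R[:,2]+s*R[:,1];print(s,proj("top",q),proj("side",q))
```

```text
t 3.5 rot [ 0.0011 -0.0014 -0.0006] trans after rot [ 0.0005 -0.0006  0.0009] F [0.2 0.  0.4]
-0.047 [140.9536497  213.59218182] [218.19719318 104.0938896 ]
0 [141.33688234 193.26504121] [233.23054864  97.62170038]
0.047 [141.80304223 172.42845734] [248.62184699  91.01831908]
```

View pics/p3.png

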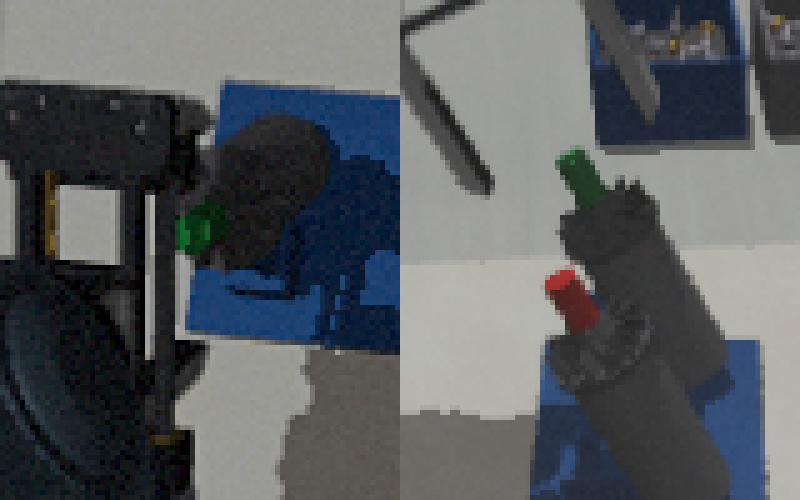

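Here the fingertip midpoint is at the boss end (side ≈(229.5,91.4), top ≈(138,196)), about 20 mm behind the reported tip. I'll advance further, which is safe while the fingers are open.

In the tool's units: 0.01 m is 0.2.

Request:
{"op": "shift_gripper", "data": {"moves": "0 0 0 0 0 0.2 0.094 | 0 0 0 0 0 0.2 0.094 | 0 0 0 0 0 0 0.06 | 0 0 0 0 0 0 0.06 | 0 0 0 0 0 0 0.06 | 0 0 0 0 0 0 0.06"}}

```text
time: 4.2
eef_pos: [0.5126, 0.2468, 0.14]
tool_rot: [2.704, -0.002, 1.489]
contact_force: [0.2, -0.4, 1.1]
gripper_width: 0.0654
gripper_force: 0.0
```

Run:
```python
from h import *
R=frame(25,-4.7);E0=np.array([.504,.248,.157]);go(R,E0);
a=eyes.camera("top");b=eyes.camera("side")
c=lambda i,u,v:cv2.resize(i[v:v+75,u:u+50],None,fx=8,fy=8,interpolation=cv2.INTER_CUBIC)
cv2.imwrite("pics/p4.png",np.hstack([c(a,115,160),c(b,205,60)]))
```

```text
t 4.2 rot [ 0.0014 -0.0015 -0.0007] trans after rot [ 0.0005 -0.0007 -0.0191] F [ 0.2 -0.4  1.1]
```

View pics/p4.png

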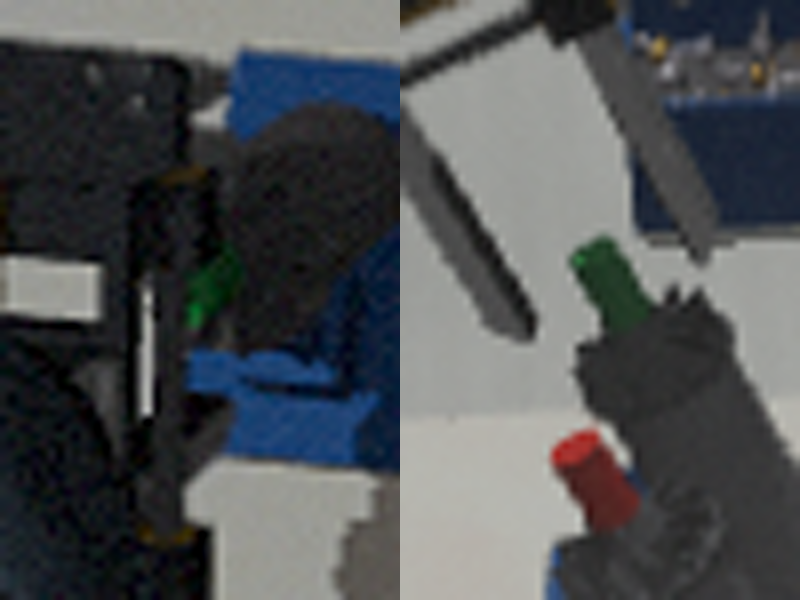

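Fingertips at side ≈(271,102) and (243,92) straddle the boss, about 19 mm below its end, and are centred. I'll go down 5 mm more and close.

In the tool's units: 0.005 m is 0.1.

Request:
{"op": "shift_gripper", "data": {"moves": "0 0 0 0 0 0.1 0.06 | 0 0 0 0 0 0 0.03 | 0 0 0 0 0 0 0.03 | 0 0 0 0 0 0 0.03 | 0 0 0 0 0 0 0.01 | 0 0 0 0 0 0 0.01 | 0 0 0 0 0 0 0.01 | 0 0 0 0 0 0 0.01 | 0 0 0 0 0 0 0.01", "grip_n": 40}}

```text
time: 5.2
eef_pos: [0.5143, 0.2466, 0.135]
tool_rot: [2.705, -0.001, 1.489]
contact_force: [-2.1, -0.3, 1.2]
gripper_width: 0.0171
gripper_force: 40.0
```

Run:
```python
from h import *
R=frame(25,-4.7);E0=np.array([.504,.248,.157]);go(R,E0)
```

```text
t 5.2 rot [ 0.0003 -0.0012 -0.0005] trans after rot [ 0.0006 -0.0001 -0.0243] F [-2.1 -0.3  1.2]
```

In the tool's units: -0.015 m is -0.3, -0.01 m is -0.2.

Request:
{"op": "shift_gripper", "data": {"moves": "0 0 0 0 0 -0.1 0.01 | 0 0 0 0 0 -0.2 0.01 | 0 0 0 0 0 -0.3 0.01"}}

```text
time: 5.5
eef_pos: [0.5006, 0.2471, 0.1614]
tool_rot: [2.708, -0.0, 1.488]
contact_force: [0.5, 0.9, -3.7]
gripper_width: 0.0174
gripper_force: 40.0
```

Request:
{"op": "shift_gripper", "data": {"moves": "0 0 0 0 0 -0.4 0.01 | 0 0 0 0 0 -0.4 0.01 | 0 0 0 0 0 -0.4 0.01 | 0 0 0 0 0 -0.4 0.01 | 0 0 0 0 0 -0.4 0.01 | 0 0 0 0 0 -0.2 0.01 | 0 0 0 0 0 0 0.01 | 0 0 0 0 0 0 0.01"}}

```text
time: 6.3
eef_pos: [0.4551, 0.2511, 0.2611]
tool_rot: [2.706, -0.001, 1.489]
contact_force: [-0.5, 0.6, -4.7]
gripper_width: 0.0174
gripper_force: 40.0
```

Run:
```python
from h import *
R=frame(25,-4.7);E0=np.array([.504,.248,.157]);go(R,E0)
a=eyes.camera("top");b=eyes.camera("side")
c=lambda i,u,v:cv2.resize(i[v:v+150,u:u+100],None,fx=4,fy=4,interpolation=cv2.INTER_CUBIC)
cv2.imwrite("pics/p5.png",np.hstack([c(a,85,120),c(b,180,20)]))
```

```text
t 6.3 rot [-0.0002 -0.0009 -0.0005] trans after rot [0.0009 0.0004 0.1151] F [-0.5  0.6 -4.7]
```

View pics/p5.png

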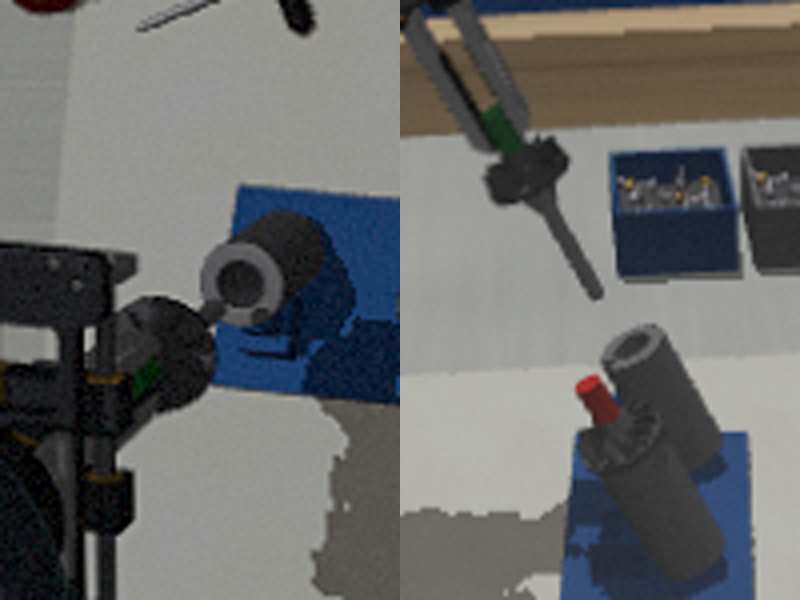

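Run:
```python
from h import *
o=bot.get_obs();R=Ro.from_euler("xyz",o["tool_rot"]).as_matrix()
for a,b in [((136.5,198),(229,93))]:
    X,f=tri(a,b);print(X,f,R.T@(X-o["eef_pos"]))
for L in(.119,.1225,.141): q=o["eef_pos"]+L*R[:,2];print(L,q,proj("top",q),proj("side",q))
```

```text
[0.50279326 0.25402719 0.14593765] [-0.03397438 -0.34028196 -0.41109285  0.12511769] [ 0.00700679 -0.00522719  0.12376197]
0.119 [0.504942   0.24681719 0.15245638] [138.98450667 196.16291514] [229.37243228  92.30856195]
0.1225 [0.50641162 0.24669691 0.14928215] [139.4626454  195.77240814] [229.97002991  93.33018942]
0.141 [0.5141796  0.2460611  0.13250406] [141.93244984 193.75610373] [233.09391739  98.67164749]
```

Run:
```python
from h import *
o=bot.get_obs();R=Ro.from_euler("xyz",o["tool_rot"]).as_matrix()
print(R.T@[0,0,.08],R.T@(np.array([.52,-.298,.345])-o["eef_pos"]-[0,0,.08]))
print(frame(25,-4.7).T@[0,0,1],proj("top",np.r_[.5,-.1,.14]),tri((292,188),(250,183)))
```

```text
[ 2.50530548e-05  3.37035846e-02 -7.25538955e-02] [-0.54169749  0.10173541  0.04197847]
[ 0.          0.42261826 -0.90630779] [299.15236637 200.89785142] (array([ 0.53335772, -0.08697868,  0.11837765]), array([-0.01402855, -0.13320802, -0.12481206,  0.03705379]))
```

Request:
{"op": "shift_gripper", "data": {"moves": "0 0 0 0 0.168 -0.362 0.01 | 0 0 0 0 0.168 -0.362 0.01 | 0 0 0 0 0.168 -0.362 0.01 | 0 0 0 0 0.168 -0.362 0.01"}}

```text
time: 6.8
eef_pos: [0.4551, 0.2509, 0.341]
tool_rot: [2.707, -0.0, 1.488]
contact_force: [0.2, -0.1, -3.3]
gripper_width: 0.0171
gripper_force: 40.0
```

Request:
{"op": "shift_gripper", "data": {"moves": "0 0 0 -0.3 0.06 0.02 0.01 | 0 0 0 -0.678 0.128 0.052 0.01 | 0 0 0 -0.678 0.128 0.052 0.01 | 0 0 0 -0.678 0.128 0.052 0.01 | 0 0 0 -0.678 0.128 0.052 0.01 | 0 0 0 -0.678 0.128 0.052 0.01 | 0 0 0 -0.678 0.128 0.052 0.01 | 0 0 0 -0.678 0.128 0.052 0.01 | 0 0 0 -0.678 0.128 0.052 0.01 | 0 0 0 -0.678 0.128 0.052 0.01 | 0 0 0 -0.678 0.128 0.052 0.01 | 0 0 0 -0.678 0.128 0.052 0.01 | 0 0 0 -0.678 0.128 0.052 0.01 | 0 0 0 -0.678 0.128 0.052 0.01 | 0 0 0 -0.678 0.128 0.052 0.01 | 0 0 0 -0.678 0.128 0.052 0.01 | 0 0 0 -0.34 0.06 0.02 0.01 | 0 0 0 0 0 0 0.01 | 0 0 0 0 0 0 0.01"}}

```text
time: 8.7
eef_pos: [0.5201, -0.2961, 0.3461]
tool_rot: [2.706, -0.003, 1.489]
contact_force: [0.4, -0.8, -4.7]
gripper_width: 0.0171
gripper_force: 40.0
```

Run:
```python
from h import *
R=frame(20,-4.7);H=np.array([.563,-.301,.11]);h=np.r_[np.cos(.082),-np.sin(.082),0]
go(R,H+[0,0,.04]+.006*h-.123*R[:,2]); print(H+[0,0,.04]+.006*h-.123*R[:,2])
```

```text
t 8.7 rot [ 0.0866 -0.0026 -0.001 ] trans after rot [-0.0014 -0.0209  0.0781] F [ 0.4 -0.8 -4.7]
[ 0.52705282 -0.29804442  0.26558219]
```

In the tool's units: 0.039 m is 0.78, -0.0105 m is -0.21, 0.0433 rad / 4 = 0.0108.

Request:
{"op": "shift_gripper", "data": {"moves": "0.0108 -0.0003 0 0 0 0 0.01 | 0.0108 -0.0003 0 0 0 0 0.01 | 0 0 0 -0.014 -0.21 0.78 0.01 | 0 0 0 -0.014 -0.21 0.78 0.01 | 0 0 0 0 0 0 0.01 | 0 0 0 0 0 0 0.01 | 0 0 0 0 0 0 0.01"}}

```text
time: 9.4
eef_pos: [0.5284, -0.299, 0.27]
tool_rot: [2.787, 0.004, 1.488]
contact_force: [0.5, -0.2, -2.2]
gripper_width: 0.0169
gripper_force: 40.0
```

Run:
```python
from h import *
R=frame(20,-4.7);H=np.array([.563,-.301,.11]);h=np.r_[np.cos(.082),-np.sin(.082),0]
go(R,H+[0,0,.04]+.006*h-.123*R[:,2])
a=eyes.camera("top");b=eyes.camera("side")
c=lambda i,u,v:cv2.resize(i[v:v+100,u:u+80],None,fx=5,fy=5,interpolation=cv2.INTER_CUBIC)
cv2.imwrite("pics/p6.png",np.hstack([c(a,345,135),c(b,235,190)]))
o=bot.get_obs();q=o["eef_pos"]+.123*R[:,2];print(proj("top",q),proj("side",q))
```

```text
t 9.4 rot [0.0055 0.004  0.001 ] trans after rot [ 0.0008 -0.0028  0.0037] F [ 0.5 -0.2 -2.2]
[390.89133468 168.98978097] [280.50488261 248.99509372]
```

View pics/p6.png

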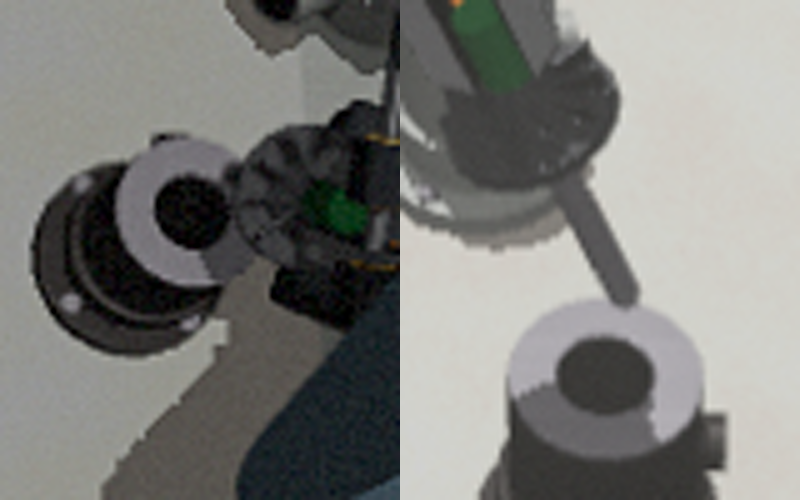

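Run:
```python
from h import *
R=frame(20,-4.7);H=np.array([.563,-.301,.11]);h=np.r_[np.cos(.082),-np.sin(.082),0]
go(R,H+[0,0,-.01]+.006*h-.123*R[:,2]); print(R.T@[0,0,-.018])
```

```text
t 9.5 rot [0.0054 0.0042 0.0007] trans after rot [ 0.0011 -0.0197  0.0506] F [-0.5  0.4 -4.2]
[ 0.         -0.00615636  0.01691447]
```

In the tool's units: 0.0127 m is 0.254, 0.0125 m is 0.25.

Request:
{"op": "shift_gripper", "data": {"moves": "0 0 0 0.006 -0.1 0.254 0.01 | 0 0 0 0.006 -0.1 0.254 0.01 | 0 0 0 0.006 -0.1 0.254 0.01 | 0 0 0 0.004 -0.094 0.25 0.01 | 0 0 0 0 0 0 0.01 | 0 0 0 0 0 0 0.01"}}

```text
time: 10.1
eef_pos: [0.5261, -0.2973, 0.2116]
tool_rot: [2.792, 0.0, 1.488]
contact_force: [-0.0, 0.1, -3.1]
gripper_width: 0.0171
gripper_force: 40.0
```

Run:
```python
from h import *
R=frame(20,-4.7);H=np.array([.563,-.301,.11]);h=np.r_[np.cos(.082),-np.sin(.082),0]
go(R,H+[0,0,-.028]+.006*h-.123*R[:,2])
a=eyes.camera("top");b=eyes.camera("side")
c=lambda i,u,v:cv2.resize(i[v:v+100,u:u+80],None,fx=5,fy=5,interpolation=cv2.INTER_CUBIC)
cv2.imwrite("pics/p7.png",np.hstack([c(a,345,135),c(b,235,190)]))
o=bot.get_obs();q=o["eef_pos"]+.123*R[:,2];print(q,proj("top",q),proj("side",q))
```

```text
t 10.1 rot [ 0.0009  0.0005 -0.001 ] trans after rot [-0.0007 -0.0039  0.0135] F [-0.   0.1 -3.1]
[ 0.56853132 -0.30127266  0.0974338 ] [382.29261862 175.76794808] [278.48506578 267.98750092]
```

View pics/p7.png

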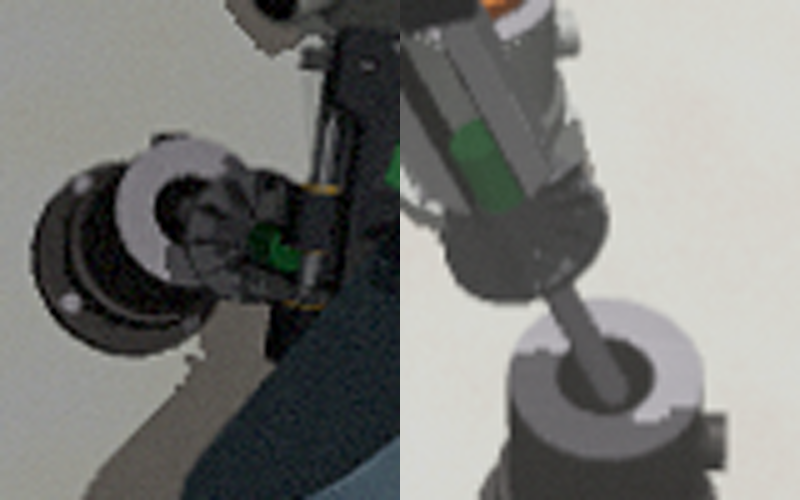

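In the tool's units: 0.0068 m is 0.136, 0.0067 m is 0.134.

Request:
{"op": "shift_gripper", "data": {"moves": "0 0 0 -0.006 -0.04 0.136 0.01 | 0 0 0 -0.008 -0.038 0.134 0.01 | 0 0 0 0 0 0 0.01 | 0 0 0 0 0 0 0.01"}}

```text
time: 10.6
eef_pos: [0.527, -0.2981, 0.1978]
tool_rot: [2.792, 0.0, 1.488]
contact_force: [-0.6, 0.8, -3.6]
gripper_width: 0.0171
gripper_force: 40.0
```

Run:
```python
from h import *
H=np.array([.563,-.301,.11]);h=np.r_[np.cos(.082),-np.sin(.082),0]
go(frame(20,-4.7),H+[0,0,-.028]+.006*h-.123*frame(20,-4.7)[:,2])
o=bot.get_obs();R=Ro.from_euler("xyz",o["tool_rot"]).as_matrix();p=o["eef_pos"]
for k in range(1,6):
    Rn=frame(20-4*k,-4.7);pn=H+[0,0,-.028]+.006*(1-k/5)*h-.123*Rn[:,2]
    print(Ro.from_matrix(R.T@Rn).as_rotvec().round(4),(R.T@(pn-p)).round(4),(Rn.T@(pn-p)).round(4));R,p=Rn,pn
```

```text
t 10.6 rot [ 0.001   0.0008 -0.0008] trans after rot [ 0.     -0.      0.0002] F [-0.6  0.8 -3.6]
[ 0.0708  0.0007 -0.0008] [0.0001 0.0074 0.0001] [ 0.      0.0074 -0.0004]
[ 0.0698 -0.     -0.    ] [-0.      0.0074 -0.    ] [-0.      0.0074 -0.0005]
[ 0.0698  0.     -0.    ] [-0.      0.0074  0.0001] [-0.      0.0074 -0.0005]
[0.0698 0.     0.    ] [-0.      0.0074  0.0001] [-0.      0.0074 -0.0004]
[ 0.0698 -0.     -0.    ] [-0.      0.0074  0.0002] [-0.      0.0074 -0.0003]
```

In the tool's units: 0.0037 m is 0.074, 0.0354 rad / 4 = 0.0089.

Request:
{"op": "shift_gripper", "data": {"moves": "0.0089 0.0001 -0.0001 0 0.074 0 0.01 | 0.0089 0.0001 -0.0001 0 0.074 0 0.01 | 0.0087 0 0 0 0.074 0 0.01 | 0.0087 0 0 0 0.074 0 0.01 | 0.0087 0 0 0 0.074 0 0.01 | 0.0087 0 0 0 0.074 0 0.01 | 0.0087 0 0 0 0.074 0 0.01 | 0.0087 0 0 0 0.074 0 0.01 | 0.0087 0 0 0 0.074 0 0.01 | 0.0087 0 0 0 0.074 0 0.01 | 0 0 0 0 0 0 0.01 | 0 0 0 0 0 0 0.01"}}

```text
time: 11.8
eef_pos: [0.5634, -0.3012, 0.2053]
tool_rot: [3.14, 0.001, 1.489]
contact_force: [0.2, -0.1, -4.6]
gripper_width: 0.0167
gripper_force: 40.0
```

Run:
```python
from h import *
H=np.array([.563,-.301,.11]);R=frame(0,-4.7)
go(R,H+[0,0,-.028]-.123*R[:,2])
a=eyes.camera("top");b=eyes.camera("side")
c=lambda i,u,v:cv2.resize(i[v:v+100,u:u+80],None,fx=5,fy=5,interpolation=cv2.INTER_CUBIC)
cv2.imwrite("pics/p8.png",np.hstack([c(a,345,135),c(b,235,190)]))
for n in C: print(proj(n,H),proj(n,H+[0,0,.067]))
```

```text
t 11.8 rot [0.0017 0.0005 0.0001] trans after rot [ 0.0002 -0.0004  0.0003] F [ 0.2 -0.1 -4.6]
[384.0133361  176.82010799] [393.81564392 169.54532601]
[275.66179862 263.95940596] [276.6829097  240.12916749]
```

View pics/p8.png

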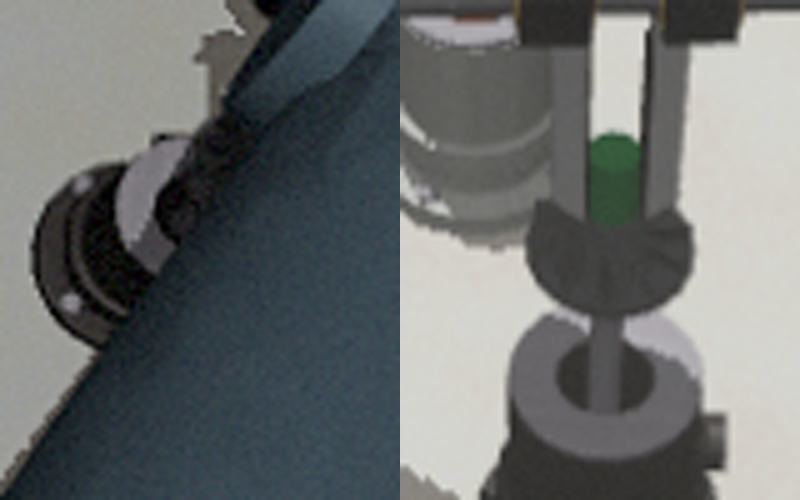

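In the tool's units: 0.01 m is 0.2, 0.006 m is 0.12.

Request:
{"op": "shift_gripper", "data": {"moves": "0 0 0 0 0 0.2 0.01 | 0 0 0 0 0 0.2 0.01 | 0 0 0 0 0 0.2 0.01 | 0 0 0 0 0 0.2 0.01 | 0 0 0 0 0 0.12 0.01 | 0 0 0 0 0 0.12 0.01 | 0 0 0 0 0 0 0.01"}}

```text
time: 12.6
eef_pos: [0.5627, -0.3009, 0.1521]
tool_rot: [-3.141, -0.0, 1.489]
contact_force: [-0.9, -0.1, -3.0]
gripper_width: 0.0169
gripper_force: 40.0
```

Request:
{"op": "shift_gripper", "data": {"moves": "0 0 0 0 0 0.08 0.01 | 0 0 0 0 0 0.08 0.01 | 0 0 0 0 0 0.04 0.01 | 0 0 0 0 0 0 0.01"}}

```text
time: 13.0
eef_pos: [0.563, -0.3011, 0.1429]
tool_rot: [3.141, 0.0, 1.489]
contact_force: [0.0, -0.1, -4.0]
gripper_width: 0.0171
gripper_force: 40.0
```

In the tool's units: 0.001 m is 0.02.

Request:
{"op": "shift_gripper", "data": {"moves": "0 0 0 0 0 0.02 0.01 | 0 0 0 0 0 0.02 0.01 | 0 0 0 0 0 0 0.01"}}

```text
time: 13.3
eef_pos: [0.5632, -0.3012, 0.1413]
tool_rot: [3.141, 0.001, 1.489]
contact_force: [0.0, 0.4, -4.5]
gripper_width: 0.0169
gripper_force: 40.0
```

Request:
{"op": "shift_gripper", "data": {"moves": "0 0 0 0 0 0.02 0.01 | 0 0 0 0 0 0 0.01"}}

```text
time: 13.5
eef_pos: [0.5631, -0.3012, 0.1402]
tool_rot: [3.141, 0.0, 1.489]
contact_force: [0.6, 0.1, -3.7]
gripper_width: 0.0171
gripper_force: 40.0
```

Request:
{"op": "shift_gripper", "data": {"moves": "0 0 0 0 0 0.02 0.01 | 0 0 0 0 0 0 0.01"}}

```text
time: 13.7
eef_pos: [0.5631, -0.3012, 0.1392]
tool_rot: [3.141, 0.0, 1.489]
contact_force: [-0.2, 0.1, -3.9]
gripper_width: 0.017
gripper_force: 40.0
```

In the tool's units: 0.001 m is 0.02.

Request:
{"op": "shift_gripper", "data": {"moves": "0 0 0 0 0 0.02 0.01 | 0 0 0 0 0 0 0.01"}}

```text
time: 13.9
eef_pos: [0.5631, -0.3012, 0.1381]
tool_rot: [3.141, 0.0, 1.489]
contact_force: [0.3, -0.4, -3.4]
gripper_width: 0.0171
gripper_force: 40.0
```

Request:
{"op": "shift_gripper", "data": {"moves": "0 0 0 0 0 0.02 0.01 | 0 0 0 0 0 0 0.01"}}

```text
time: 14.1
eef_pos: [0.5631, -0.3012, 0.1371]
tool_rot: [3.141, 0.0, 1.489]
contact_force: [-0.8, 0.3, -3.3]
gripper_width: 0.0173
gripper_force: 40.0
```

Request:
{"op": "shift_gripper", "data": {"moves": "0 0 0 0 0 0.02 0.01 | 0 0 0 0 0 0 0.01"}}

```text
time: 14.3
eef_pos: [0.5632, -0.3014, 0.1369]
tool_rot: [3.141, 0.001, 1.489]
contact_force: [-1.4, -0.0, -0.5]
gripper_width: 0.0173
gripper_force: 40.0
```

In the tool's units: 0.0007 m is 0.014.

Request:
{"op": "shift_gripper", "data": {"moves": "0 0 0 0 0 0.014 0.01 | 0 0 0 0 0 0 0.01"}}

```text
time: 14.5
eef_pos: [0.5633, -0.3015, 0.1368]
tool_rot: [3.141, 0.001, 1.489]
contact_force: [-5.0, 1.9, 4.4]
gripper_width: 0.0168
gripper_force: 40.0
```

Run:
```python
from h import *
b=eyes.camera("side")
cv2.imwrite("pics/p9.png",cv2.resize(b[190:290,225:345],None,fx=6,fy=6,interpolation=cv2.INTER_CUBIC))
```

View pics/p9.png

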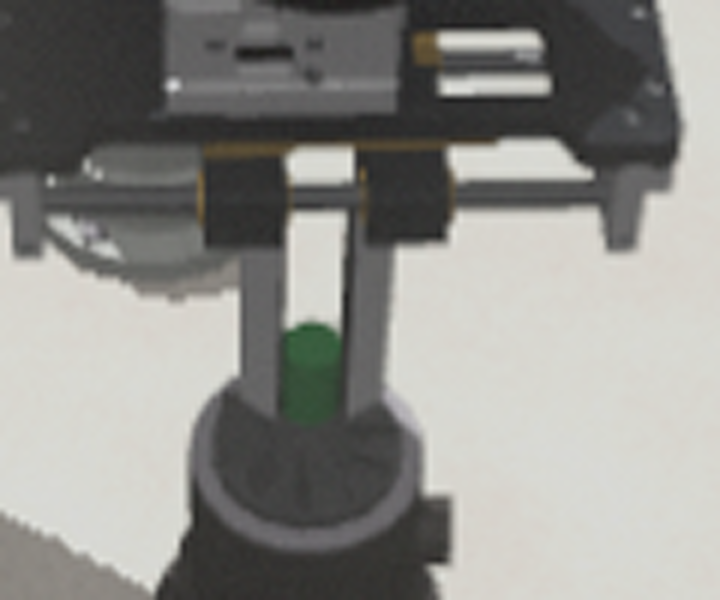

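The wheel lies on the rim, upright and centred (boss at crop (311,340)), and the force has reversed, so it is seated. Now I'll release and retreat upward.

Careful with the scale: shifts go in shares of 50 mm and turns go in shares of 4 rad. That gives: -0.0005 m is -0.01.

Request:
{"op": "shift_gripper", "data": {"moves": "0 0 0 0 0 -0.01 0.03 | 0 0 0 0 0 0 0.04 | 0 0 0 0 0 0 0.05 | 0 0 0 0 0 0 0.05 | 0 0 0 0 0 0 0.05"}}

```text
time: 15.05
eef_pos: [0.5633, -0.3012, 0.136]
tool_rot: [3.141, 0.0, 1.489]
contact_force: [-0.0, -0.0, 0.7]
gripper_width: 0.0492
gripper_force: 0.0
```

Request:
{"op": "shift_gripper", "data": {"moves": "0 0 0 0 0 -0.2 0.05 | 0 0 0 0 0 -0.4 0.05 | 0 0 0 0 0 -0.6 0.05 | 0 0 0 0 0 -0.6 0.05 | 0 0 0 0 0 -0.6 0.05 | 0 0 0 0 0 -0.4 0.05 | 0 0 0 0 0 0 0.05 | 0 0 0 0 0 0 0.05 | 0 0 0 0 0 0 0.05"}}

```text
time: 15.95
eef_pos: [0.5625, -0.3007, 0.2742]
tool_rot: [-3.14, -0.001, 1.489]
contact_force: [0.1, 0.3, -0.1]
gripper_width: 0.05
gripper_force: 0.0
```

Run:
```python
from h import *
b=eyes.camera("side")
cv2.imwrite("pics/p10.png",cv2.resize(b[80:330,150:400],None,fx=2.4,fy=2.4,interpolation=cv2.INTER_CUBIC))
```

```text
(no output)
```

View pics/p10.png

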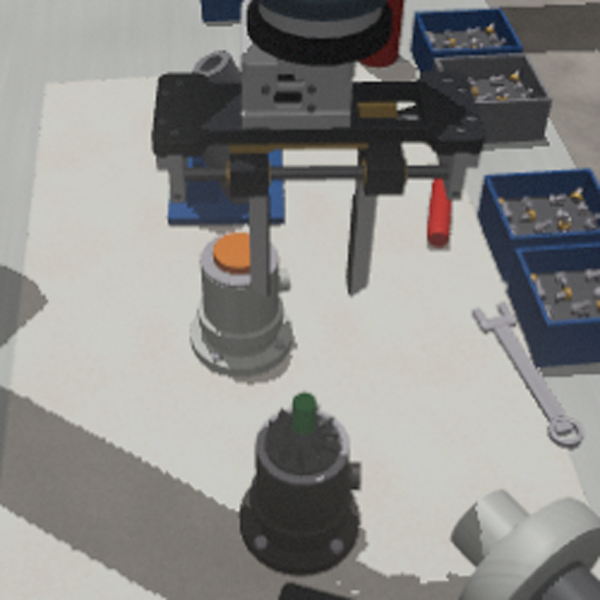

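The green shaft stands upright and seated in the dark housing (boss at crop (304,410)), and the gripper is clear.

```bash
python3 -c "
from station import bot, eyes
print(bot.job_done())"
```

```text
the job is handed in; nothing more can be done
None
```

The green shaft is seated upright in the dark iron housing, entered at about 20 degrees, straightened, lowered and then released. The red one was left in the rack, and the job was handed in after about 16 s of robot time with no result reported back.

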